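Ready the sample mill

ROBOT

A 6-joint arm with a two-finger parallel gripper is mounted at the origin on a cart in front of the work surface, level with it; the furniture and walls round the work are solid. World frame = base frame: x ahead of the robot, y to its left, z up, the work surface at z = 0. Lengths are in m, angles in rad, forces in N, time in s.
With the tool pointing down it reaches from about 0.275 to 0.825 m from the base axis. Payload 4.9 kg.
Tool frame: the origin (TCP) lies midway between the tips of the shut fingers; the grasp point (between the pads) lies 19 mm behind it; z points along the fingers, y is the line along which they close (so a half turn about z gives the same grasp; the last joint's range is limited). The gripper opens to 85 mm and grips with 20 to 120 N. Pads are 22 mm wide; open, the fingers measure 114 mm over their backs; the gripper's body (76 mm by 85 mm) begins 54 mm behind the grasp point. The pads swing forward as they close: fully open they stand 13 mm farther back than shut.
Start: joints at [-0.134, 0.326, -0.193, 1.052, 0, 1.437], TCP at [0.55, 0, 0.231] pointing down, gripper open.
Joint ranges: [-2.65, 2.65], [-0.97, 1.79], [-1.3, 1.35], [-1.93, 2.1], [-1.47, 1.37], [-3.14, 3.14]. Speed limits (rad/s): [2.57, 2.57, 3.14, 3.14, 3.14, 3.14].

INTERFACE

Orientations are given as [roll, pitch, yaw] about the fixed x, y, z axes, in that order (R = Rz(yaw) Ry(pitch) Rx(roll)).
In Python, from rig import read_state, vision, order gives the robot as it stands.
- The arm moves only by the tool carry_out, never from a script. Its argument "motion" is a list that holds one entry, the list of rows, each a list of 6 numbers: the shift along the world's x, y, z in mm, then the turn, a rotation vector about the world's x, y, z in rad. A call has 1 to 20 rows; each row is the pose to reach, as a shift and turn from the pose commanded when the call began; what a row does not reach only later rows make up. A row lasts 1/10 s, in which the tool goes at most 50 mm and 8.59 degrees, less where a joint would pass 70% of its speed; a pose out of reach is approached as far as the arm can. A call with a gripper value outside its range is refused whole. "jaw" is the opening, from 0 (shut) to 1 (fully open), set as the call begins (left out, the last holds). The fingers move at their own pace and stop on an object; "force" is the grip in N (left out, the last holds). Time passes only in rows, so rows that repeat a pose let the fingers close. It gives the time, the measured TCP pose, the force, the opening and the grip force at its end, in the units of the state.
- read_state(): the state, without advancing time (a new reading comes with each control period).
- vision.grab_frame(name): name is "scene" or "top" or "wrist"; returns the picture (480x640x3 uint8, red, green, blue); there is no depth.
- vision.camera_params(name): a dict with "camera_matrix" (3x3 intrinsics, pixels), "k1" (the pictures are not rectified: a ray, as slopes to the right and down, at radius r is drawn at 1 + k1 r^2 times it, then the intrinsics apply), "extrinsics" (4x4, takes a point from camera to world coordinates). Camera axes: x right, y down, z forward; pixel columns grow to the right and rows downward; lengths in m; the calibration is good to about 2 mm. A picture is of the moment at which its call begins: read the wrist's pose just before it. camera_params takes no time and is no camera call; for the wrist camera it gives the pose at the moment of the call.
- order.finish_job(): hands the job in; it is judged then, once.
Trained networks look in the newest picture that a camera, given by its name, has taken for a name from the list of things; names that differ only in an ending like _2 or _b are one class to them, and where a whole thing is asked for, a point or a joint stands for the part that bears it (a point fixed in the world has none). Each returns a list of dicts, best first, with "score" (0 to 1); they miss things now and then, are a little off and sometimes report something else, mostly with a low value. They report only what shows in the picture. A call takes as long as a camera call.
- vision.search_frame(camera, target): "at" ([column, row] as shares, 0 to 1, of the picture: columns of its width, rows of its height, amid what is visible of it).
The state is a dict: "time": time; "joint_pos": joint angles; "dq": joint speeds; "joint_torque": joint torques, N m; "ee_pos": TCP position; "ee_rot": TCP orientation; "contact_force": force on the tool from outside, world axes, zero at the start; "moment": the same for the moment, N m; "grip_width": finger opening in m; "gripper_force": force on a finger pad.
Only numpy, scipy, OpenCV 4.12 (cv2) and the standard library are available. Lean on these libraries where they do the work, as an engineer would, in place of code of your own. Each camera call takes 0.05 s, during which the arm holds its last target. There are 200 camera calls.

TASK

Get the sample mill ready to run: turn its lid until the key drops into the notch at the front and the lid sits fully down on the chamber, and roll the run-time thumbwheel until the 6 is on top. Do not shove or knock over the things standing around the mill.

Things in the scene. Friction and masses are not known exactly. Their poses are not given: they have to be found in the camera images.
- mill: Sample mill, fixed to the worktop: white and grey housing 140 (x) x 260 (y) x 65 mm high, with a round steel grinding chamber on the left of its deck and a white ribbed thumbwheel in a black plate on the right. Origin: centre of its underside, on the worktop; x points from its front (the robot's side) to its back, y to its left, z up. All points on the mill have these axes.
- chamber_mouth (a point): Centre of the chamber's mouth, level with the top of its steel flange, 110 mm above the worktop; at (4, 60, 110) mm in the mill's frame. The flange is a ring of inner radius 42, outer radius 58 mm, 9 mm thick, with the key's notch at the front and two shorter inner notches, mostly hidden by the lid, for the lid's small lugs.
- chamber_notch (a point): The notch for the lid's key: 20 mm wide, cut right through the flange on the mill's -x side (front), above a black interlock switch. The point is its outer end at the flange's top, 58 mm in front of chamber_mouth.
- mill_lid: Loose aluminium lid, 0.16 to 0.31 kg: disc of radius 48 mm, 8 mm thick, and below it a plug of radius 40 mm, 12 mm deep, that already stands in the mouth (2 mm play) and centres it. Origin: on its axis at the disc's underside, z up. At the start it rests on key and lugs, origin 6 mm above chamber_mouth, turned 0.45 to 1.05 rad anticlockwise (from above) from where it fits.
- lid_key (a point): Outer end of the lid's key, 60 mm from the lid's centre along the lid's -x; the key is 13 mm wide and reaches 6 mm below the disc. Two lugs 8 mm wide, also 6 mm high, sit under the disc 130 degrees to each side. The lid fits only with the key in its notch, lid x along mill x within about 0.05 rad; then it drops 6 mm until the disc lies on the flange.
- lid_grip (a point): Middle of the lid's black grip bar, on the lid's axis 28 mm above its origin, axes as the lid. The bar stands upright along the lid's x: 58 mm long, 12 mm thick (across the lid's y), from 8 to 36 mm above the lid's origin.
- wheel_center (a point): Middle of the thumbwheel, 57 mm above the worktop, 8 mm below the deck; at (8, -75, 57) mm in the mill's frame. Its axis lies along y. Rim radius 23 mm, width 18 mm; ten ribs 4 mm thick stand out to radius 31 mm. At each click ribs stand 18 and 54 degrees before and behind the top; the tips of the 54 degree ones are 10 mm above the deck, 25 mm before and behind this point.
- wheel_top (a point): Top of the wheel's rim, 23 mm above wheel_center, 15 mm above the deck (ribs reach 21 mm above it). The black numerals 0 to 9, 8 mm high, lie on the rim between the ribs and read upright from the front; the one up here, between the white arrows on the black cheeks beside the wheel (radius 20.5 mm, 10 mm thick), is the setting.
- run_time (a joint): Turn of the thumbwheel, rad: 0 with the 0 on top, one click per 0.628 rad (36 degrees), so 3.77 with the 6 on top. It grows when the top is pushed from the mill's front to its back (mill +x): the next higher number comes up from the front. A spring detent pulls it to the nearest click; some 3 N on a rib brings it over. It stops at 0 and 9. At the start 2, 3 or 4 is on top.
- sample_cup: white open specimen cup, 85 mm across, 84 mm tall, behind the mill; a bystander to leave alone. Origin: centre of its underside.
- small_beaker: small clear glass beaker, 56 mm across, 70 mm tall, close to the right of the mill; a bystander. Origin: centre of its underside.
- dish: shallow lidded petri dish, 89 mm across, 16 mm high; a bystander. Origin: centre of its underside.
- slides: flat white carton of slides, 58 x 80 x 24 mm, close to the left of the mill; a bystander. Origin: centre of its underside.
- jar: cream jar with a yellow screw cap, 66 mm across, 118 mm tall; a bystander. Origin: centre of its underside.
- tweezers: thin steel forceps lying flat, 134 mm long; a bystander. Origin: centre of its underside.

How it is judged:
By the outcome, as a careful person would: the job done as asked, in the order asked, and still so for the second after the job is handed in, with the robot touching nothing.
It also fails if it takes over 51 s, if anything falls off the work surface, if the arm or the gripper's body presses on something with over 40 N, if the wrist force passes 120 N, or if a joint passes its speed limit or range.

## Working session

There is one attempt and no reset: what is moved stays moved. The work goes in short steps, Python scripts to look and compute and a tool call to move; the robot and the scene stay as the last step left them, time stands still between calls to the robot, and variables do not carry over. Pictures are saved under pics/ and viewed, at most 10 in all, crops included, and the job is handed in when it is done.

Besides the shell and the picture viewer there is one more tool, called after "Emit:" by a JSON object that holds its "method" and its "body", one argument or row to a line. carry_out: Moves the arm, as the interface text tells. Its arguments: {"type":"object","properties":{"motion":{"type":"array"},"jaw":{"type":"number"},"force":{"type":"number"}},"required":["motion"]}

```bash
mkdir -p pics; cat > h.py <<'E'
import numpy as np,cv2
from rig import read_state,vision,order
def grab(n,f=None):
    p=vision.camera_params(n); im=vision.grab_frame(n)
    if f: cv2.imwrite('pics/'+f,im[:,:,::-1])
    return im,p
def proj(p,X):
    K=np.array(p['camera_matrix']);E=np.array(p['extrinsics']);X=np.atleast_2d(X)
    c=(X-E[:3,3])@E[:3,:3]; s=c[:,:2]/c[:,2:]; s=s*(1+p['k1']*(s**2).sum(1,keepdims=True))
    return s@K[:2,:2].T+K[:2,2]
def ray(p,uv):
    K=np.array(p['camera_matrix']);E=np.array(p['extrinsics'])
    s0=np.linalg.solve(K[:2,:2],np.array(uv,float)-K[:2,2]);s=s0.copy()
    for _ in range(20): s=s0/(1+p['k1']*(s@s))
    return E[:3,3],E[:3,:3]@np.array([s[0],s[1],1])
def atz(p,uv,z):
    o,d=ray(p,uv); return o+d*(z-o[2])/d[2]
E
python3 - <<'E'
from h import *
im,p=grab('top','top0.png')
for n in ['chamber_mouth','mill','lid_key','lid_grip','wheel_top','chamber_notch','small_beaker','slides','jar','sample_cup','dish','tweezers']:
    r=vision.search_frame('top',n)
    if r: print(n,[(round(q['score'],2),np.round(np.array(q['at'])*[640,480])) for q in r[:2]])
im2,p2=grab('scene','scene0.png')
for q in(p,p2):print(np.round(q['extrinsics'],3),np.round(q['camera_matrix'],0),q['k1'])
print(read_state())
E
```

```text
chamber_mouth [(0.27, array([390., 303.])), (0.23, array([428., 335.]))]
mill [(0.96, array([391., 303.])), (0.74, array([456., 244.]))]
lid_key [(0.78, array([362., 287.]))]
lid_grip [(0.52, array([365., 283.]))]
wheel_top [(0.65, array([364., 280.])), (0.62, array([389., 300.]))]
chamber_notch [(0.65, array([457., 245.]))]
small_beaker [(0.93, array([430., 335.]))]
jar [(0.18, array([388., 299.]))]
sample_cup [(0.55, array([413., 222.])), (0.35, array([296., 263.]))]
dish [(0.86, array([454., 243.])), (0.49, array([365., 283.]))]
tweezers [(0.62, array([295., 216.]))]
[[ 2.250e-01 -9.370e-01  2.690e-01  1.300e-01]
 [-9.740e-01 -2.180e-01  5.600e-02  1.000e-03]
 [ 6.000e-03 -2.740e-01 -9.620e-01  1.618e+00]
 [ 0.000e+00  0.000e+00  0.000e+00  1.000e+00]] [[600.   0. 322.]
 [  0. 600. 238.]
 [  0.   0.   1.]] 0.042228954194876565
[[ 0.661 -0.539  0.523 -0.089]
 [-0.75  -0.46   0.474 -0.472]
 [-0.015 -0.706 -0.708  0.939]
 [ 0.     0.     0.     1.   ]] [[516.   0. 317.]
 [  0. 516. 236.]
 [  0.   0.   1.]] 0.05124911418905798
{'time': 0.7, 'joint_pos': array([-1.34200047e-01,  3.26176373e-01, -1.92589512e-01,  1.05202926e+00,
       -4.94933423e-06,  1.43658994e+00]), 'dq': array([-0.00038251, -0.00053763, -0.00057807,  0.00254182, -0.00076815,
       -0.00090062]), 'joint_torque': array([-4.51687283e-04, -4.43200886e+01,  2.62711608e+01,  1.03972499e-03,
       -2.98517443e-05,  1.74447490e-05]), 'ee_pos': array([5.50011931e-01, 8.29932125e-06, 2.31297703e-01]), 'ee_rot': array([3.14159215e+00, 5.06281532e-06, 1.57080267e+00]), 'contact_force': array([ 1.10182656e-01, -1.44123623e-04,  7.34251465e-01]), 'moment': array([-0.02126761, -0.0154008 ,  0.01992352]), 'gripper_force': 0.0, 'grip_width': 0.08548359366025401}
```

View pics/top0.png

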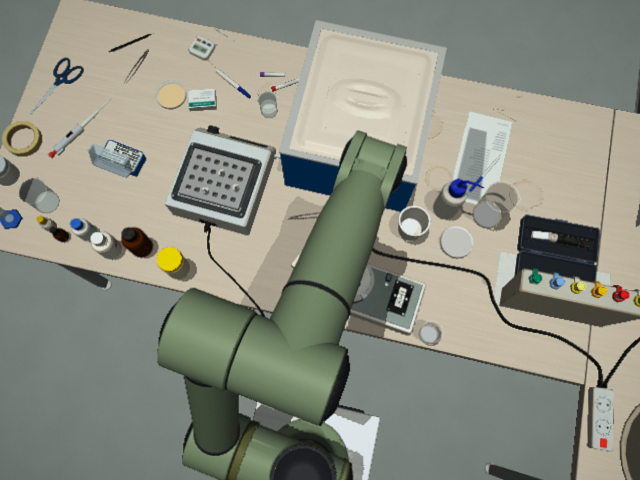

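View pics/scene0.png

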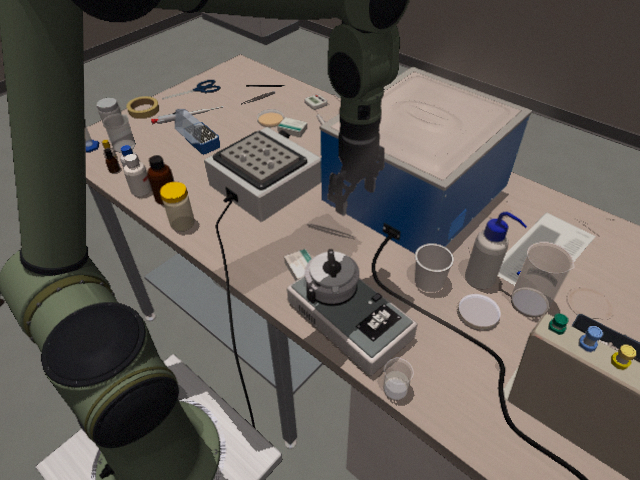

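The scene view shows the mill in full: lid at about (333,277), wheel at about (380,318), beaker at (397,380). The arm hides most of it in the top view. I'll enlarge the scene crop.

```bash
python3 - <<'E'
import cv2
im=cv2.imread('pics/scene0.png')[235:380,275:435]
cv2.imwrite('pics/c0.png',cv2.resize(im,None,fx=4,fy=4,interpolation=cv2.INTER_CUBIC))
E
```

```text
(no output)
```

View pics/c0.png

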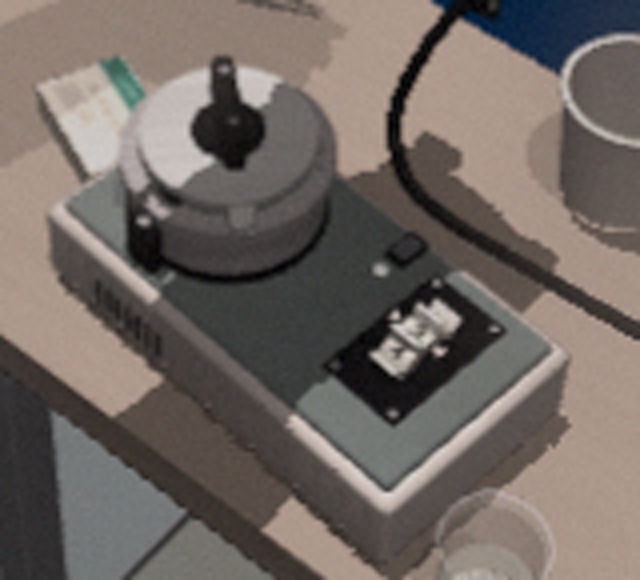

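The lid's grip bar is at crop (225,110), the key seems to be on the right-front at (240,215), and the notch and switch are at front-left (143,235). The deck corners are at about (52,212), (388,512) and (566,352). I'll fit the mill pose.

```bash
python3 - <<'E'
from h import *
from scipy.optimize import least_squares
p=vision.camera_params('scene')
f=lambda u,v:np.array([275+u/4,235+v/4])
pix=np.array([f(50,212),f(388,514),f(568,352),f(382,568)])
loc=np.array([[-70,130,65],[-70,-130,65],[70,-130,65],[-70,-130,5]])/1e3
def W(q,l):
    c,s=np.cos(q[2]),np.sin(q[2]);R=np.array([[c,-s,0],[s,c,0],[0,0,1]])
    return np.atleast_2d(l)@R.T+[q[0],q[1],0]
r=least_squares(lambda q:(proj(p,W(q,loc))-pix).ravel(),[.45,0,0])
print(r.x,r.fun)
for n,l in dict(mouth=[4,60,110],wheel=[8,-75,57],top=[8,-75,80],notch=[-54,60,110],grip=[4,60,144]).items():
    w=W(r.x,np.array(l)/1e3);print(n,w,(proj(p,w)-[275,235])*4)
pw=vision.camera_params('wrist');print(np.round(pw['extrinsics'],3),pw['camera_matrix'])
E
```

```text
[ 0.45077731 -0.07231954 -0.11038191] [-2.45612295 -2.14542887  0.0656109  -0.27679496  2.41535    -0.97025265
 -0.21795677  2.34626142]
mouth [[ 0.46136244 -0.01312532  0.11      ]] [[227.29061745 150.19350399]]
wheel [[ 0.45046678 -0.14774436  0.057     ]] [[413.64583255 360.01402738]]
top [[ 0.45046678 -0.14774436  0.08      ]] [[416.758886   333.35288111]]
notch [[ 0.40371542 -0.00673616  0.11      ]] [[145.74914994 208.37036554]]
grip [[ 0.46136244 -0.01312532  0.144     ]] [[227.6549677  107.11762767]]
[[ 1.    -0.001  0.     0.549]
 [-0.001 -0.953 -0.304  0.077]
 [ 0.     0.304 -0.953  0.374]
 [ 0.     0.     0.     1.   ]] [[331.13474682   0.         323.30204106]
 [  0.         331.13474682 239.91886114]
 [  0.           0.           1.        ]]
```

Emit:
{"method": "carry_out", "body": {
  "motion": [
    [[-30,-20,10,0,0,0],[-60,-40,20,0,0,0],[-90,-60,30,0,0,0],[-90,-60,30,0,0,0],[-90,-60,30,0,0,0]]
  ]
}}

```text
time: 1.2
ee_pos: [0.4601, -0.0604, 0.2619]
ee_rot: [3.14, 0.0, 1.57]
contact_force: [0.1, 0.7, -0.6]
grip_width: 0.0853
gripper_force: 0.0
```

```bash
python3 - <<'E'
from h import *
im,p=grab('wrist','w1.png')
np.save('pw1.npy',p,allow_pickle=True)
for n in ['chamber_mouth','mill','lid_key','lid_grip','wheel_top','chamber_notch','small_beaker']:
    r=vision.search_frame('wrist',n)
    if r: print(n,[(round(q['score'],2),np.round(np.array(q['at'])*[640,480])) for q in r[:2]])
print(np.round(p['extrinsics'],3),read_state()['ee_pos'])
E
```

```text
chamber_mouth [(0.8, array([309., 237.]))]
mill [(0.63, array([310., 240.]))]
lid_grip [(0.79, array([328., 168.]))]
wheel_top [(0.86, array([310., 239.])), (0.35, array([326., 167.]))]
chamber_notch [(0.76, array([311., 239.]))]
small_beaker [(0.9, array([267., 349.])), (0.22, array([313., 240.]))]
[[ 1.    -0.003  0.001  0.459]
 [-0.003 -0.953 -0.304  0.017]
 [ 0.002  0.304 -0.953  0.405]
 [ 0.     0.     0.     1.   ]] [ 0.46024704 -0.05962801  0.26090027]
```

View pics/w1.png

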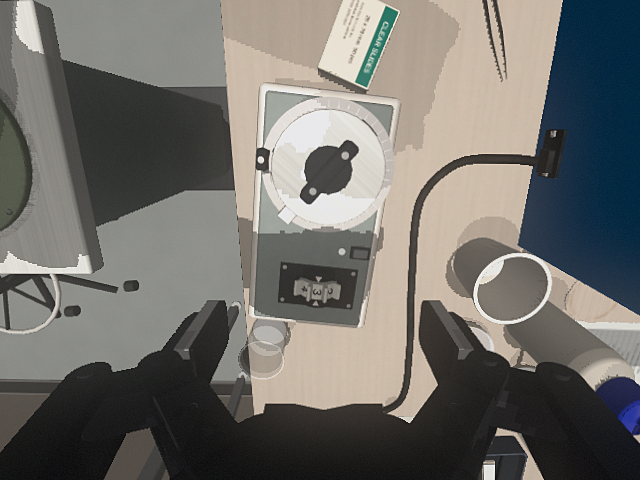

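The wrist view shows the lid bar with ends at about (347,155) and (309,191), the key at about (290,214), the notch at (264,158), and the wheel at (317,290) reading 3, I think. I'll zoom in to confirm.

```bash
python3 - <<'E'
import cv2
im=cv2.imread('pics/w1.png')[80:340,240:410]
a=cv2.resize(im,None,fx=2.3,fy=2.3,interpolation=cv2.INTER_CUBIC)
w=cv2.resize(im[180:235,35:125],None,fx=4.5,fy=4.5,interpolation=cv2.INTER_CUBIC)
import numpy as np
o=np.zeros((598,800,3),np.uint8);o[:a.shape[0],:a.shape[1]]=a;o[:w.shape[0],391:391+w.shape[1]]=w[:,:409]
cv2.imwrite('pics/c1.png',o)
E
```

```text
(no output)
```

View pics/c1.png

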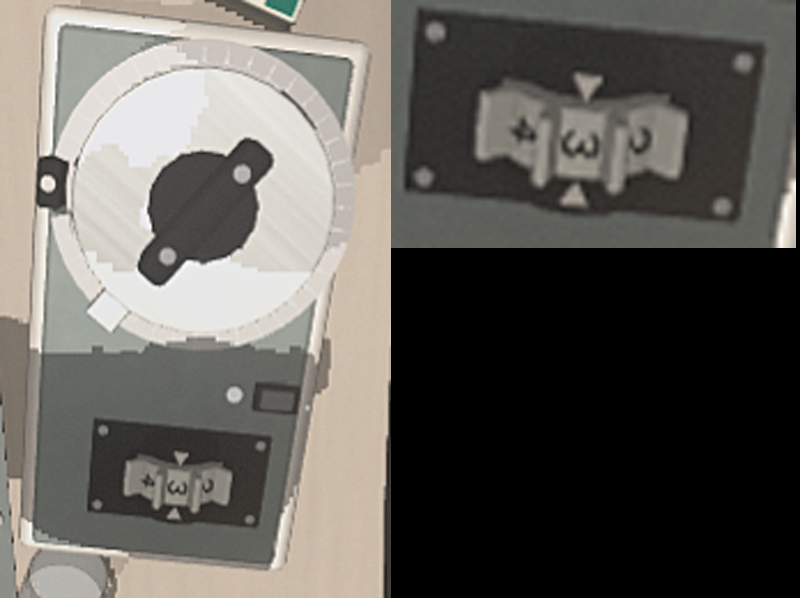

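The wheel reads 3, so it needs three clicks of +x. The bar runs from crop (265,152) to (152,274), with the key end at about (98,319). I'll refine the pose and lid angle.

```bash
cat > m.py <<'E'
from h import *
from scipy.optimize import least_squares
def W(q,l):
    c,s=np.cos(q[2]),np.sin(q[2]);R=np.array([[c,-s,0],[s,c,0],[0,0,1]])
    return np.atleast_2d(l)@R.T+[q[0],q[1],0]
E
python3 - <<'E'
from m import *
p=np.load('pw1.npy',allow_pickle=True).item()
f=lambda u,v:np.array([240+u/2.3,80+v/2.3])
# mill
pix=np.array([f(46,5),f(372,39),f(283,573),f(20,547),f(205,207),f(177,488)])
loc=np.array([[-70,130,65],[70,130,65],[70,-130,65],[-70,-130,65],[4,60,124],[8,-75,80]])/1e3
r=least_squares(lambda q:(proj(p,W(q,loc))-pix).ravel(),[.45,-.07,-.11])
print(r.x,r.fun.round(1))
for n,l in dict(mouth=[4,60,110],wheel=[8,-75,57],top=[8,-75,80],notch=[-54,60,110]).items():
    print(n,W(r.x,np.array(l)/1e3))
a=atz(p,f(242,174),.152);b=atz(p,f(168,257),.152);c=atz(p,f(265,152),.152);d=atz(p,f(148,278),.152);k=atz(p,f(98,319),.116)
print((a+b)/2,(c+d)/2,np.linalg.norm(c-d),np.arctan2(*(a-b)[[1,0]]),np.arctan2(*(c-d)[[1,0]]))
m=W(r.x,[.004,.06,.116])[0];print('key',k,np.linalg.norm(k-m),np.arctan2(*(m-k)[[1,0]]))
E
```

```text
[ 0.45339973 -0.0702803  -0.11099954] [-2.5 -2.9  2.9 -0.2  1.8  3.4 -2.   3.7 -0.6 -0.5  0.5 -0.6]
mouth [[ 0.46402142 -0.01109264  0.11      ]]
wheel [[ 0.45304262 -0.14570492  0.057     ]]
top [[ 0.45304262 -0.14570492  0.08      ]]
notch [[ 0.40637836 -0.00466788  0.11      ]]
[ 0.46376751 -0.01162023  0.152     ] [ 0.46399254 -0.01172761  0.152     ] 0.05591089719500993 0.837066732150964 0.8169156752035553
key [ 0.42299401 -0.05522583  0.116     ] 0.060257671456111384 0.8218516651554701
```

The estimates agree: mill yaw is -0.111 and lid yaw about 0.825, so the lid has to turn -0.935 rad, around centre (0.464, -0.0115). I'll rotate the tool +2.396 to keep the last joint mid-range.

Emit:
{"method": "carry_out", "body": {
  "motion": [
    [[0,3,0,0,0,0.14],[0,6,0,0,0,0.28],[1,9,0,0,0,0.42],[1,12,0,0,0,0.56],[1,15,-5,0,0,0.7],[2,18,-10,0,0,0.84],[2,21,-15,0,0,0.98],[2,24,-20,0,0,1.12],[3,27,-25,0,0,1.26],[3,30,-30,0,0,1.4],[3,33,-35,0,0,1.54],[3,36,-40,0,0,1.68],[4,39,-45,0,0,1.82],[4,42,-50,0,0,1.96],[4,45,-55,0,0,2.1],[4,48,-60,0,0,2.24],[4,48.5,-65,0,0,2.38],[4,48.5,-70,0,0,2.396],[4,48.5,-70,0,0,2.396]]
  ],
  "jaw": 0.6
}}

```text
time: 3.5
ee_pos: [0.4636, -0.0113, 0.1905]
ee_rot: [3.14, -0.001, -2.318]
contact_force: [-0.4, -0.3, -0.4]
grip_width: 0.0511
gripper_force: 0.0
```

```bash
python3 - <<'E'
from h import *
s=read_state();print(s['ee_pos'],s['ee_rot'],s['joint_pos'],s['contact_force'],s['grip_width'])
im,p=grab('wrist','w2.png');np.save('pw2.npy',p,allow_pickle=True)
print(proj(p,[.464,-.0115,.152]),[proj(p,[.464+t*.029*np.cos(.825),-.0115+t*.029*np.sin(.825),.152]) for t in(-1,1)])
E
```

```text
[ 0.46362572 -0.01129896  0.19054015] [ 3.14046911e+00 -7.70186024e-04 -2.31846577e+00] [-1.83708121e-01  2.03510933e-01 -4.70738717e-01  8.97907924e-01
 -5.03424227e-05 -1.00683453e+00] [-0.36998291 -0.33710004 -0.37419607] 0.051074359938082674
[[322.158931   273.39651275]] [array([[321.94007706, 226.29605752]]), array([[322.35979548, 316.4076331 ]])]
```

View pics/w2.png

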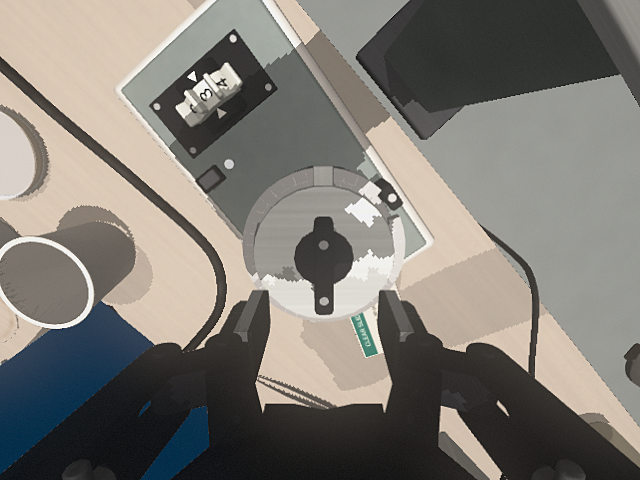

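The bar is vertical in the image, with screws at (323,244) and (324,301). Their midpoint of 272.5 matches the predicted 273.4. Descending and gripping.

Emit:
{"method": "carry_out", "body": {
  "motion": [
    [[0,0,-20,0,0,0],[0,0,-40,0,0,0],[0,0,-50,0,0,0],[0,0,-57,0,0,0],[0,0,-57,0,0,0]]
  ]
}}

```text
time: 4.05
ee_pos: [0.4637, -0.0115, 0.1338]
ee_rot: [3.141, -0.001, -2.317]
contact_force: [0.0, 0.4, 0.3]
grip_width: 0.0508
gripper_force: 0.0
```

Emit:
{"method": "carry_out", "body": {
  "motion": [
    [[0,0,0,0,0,0],[0,0,0,0,0,0],[0,0,0,0,0,0],[0,0,0,0,0,0],[0,0,0,0,0,0],[0,0,0,0,0,0]]
  ],
  "jaw": 0,
  "force": 30
}}

```text
time: 4.65
ee_pos: [0.4646, -0.0114, 0.135]
ee_rot: [-3.141, 0.001, -2.316]
contact_force: [-0.4, 1.4, 5.8]
grip_width: 0.0112
gripper_force: 33.4
```

Gripped, with about 6 N of light contact below. Turning clockwise.

Emit:
{"method": "carry_out", "body": {
  "motion": [
    [[0,0,0,0,0,-0.1],[0,0,0,0,0,-0.2],[0,0,0,0,0,-0.3],[0,0,0,0,0,-0.4],[0,0,0,0,0,-0.5],[0,0,0,0,0,-0.6],[0,0,0,0,0,-0.7],[0,0,0,0,0,-0.8],[0,0,-1,0,0,-0.86],[0,0,-1,0,0,-0.86]]
  ]
}}

```text
time: 5.65
ee_pos: [0.4653, -0.0122, 0.1342]
ee_rot: [-3.14, 0.003, 3.106]
contact_force: [0.8, -0.5, 5.4]
grip_width: 0.0113
gripper_force: 33.4
```

Emit:
{"method": "carry_out", "body": {
  "motion": [
    [[0,0,-1,0,0,-0.02],[0,0,-2,0,0,-0.04],[0,0,-3,0,0,-0.06],[0,0,-3,0,0,-0.075],[0,0,-4,0,0,-0.075],[0,0,-5,0,0,-0.075],[0,0,-6,0,0,-0.075]]
  ]
}}

```text
time: 6.35
ee_pos: [0.4642, -0.0113, 0.1288]
ee_rot: [3.141, 0.001, 3.032]
contact_force: [-7.6, 1.9, 27.3]
grip_width: 0.0118
gripper_force: 36.4
```

Z dropped about 6 mm at the right yaw. I'll open, rise, and check.

Emit:
{"method": "carry_out", "body": {
  "motion": [
    [[0,0,2,0,0,0],[0,0,2,0,0,0],[0,0,2,0,0,0],[0,0,2,0,0,0],[0,0,30,0,0,0],[0,0,70,0,0,0],[0,0,100,0,0,0],[0,0,100,0,0,0]]
  ],
  "jaw": 0.6
}}

```text
time: 7.15
ee_pos: [0.4667, -0.012, 0.2311]
ee_rot: [-3.141, 0.007, 3.032]
contact_force: [0.8, -0.1, 0.5]
grip_width: 0.0515
gripper_force: 0.0
```

```bash
python3 - <<'E'
from m import *
s=read_state();print(s['ee_pos'],s['ee_rot'],s['joint_pos'])
im,p=grab('wrist','w3.png');np.save('pw3.npy',p,allow_pickle=True)
q=[.4534,-.0703,-.111]
for l in [[4,60,146],[-56,60,118],[8,-75,80]]: print(proj(p,W(q,np.array(l)/1e3)))
E
```

```text
[ 0.46665946 -0.01198145  0.23106043] [-3.14105579  0.00710877  3.03176778] [-1.83988977e-01  1.67088739e-01 -4.05301836e-01  9.91276750e-01
 -8.65553588e-06 -7.41622302e-02]
[[325.11007708 243.15949335]]
[[325.09708859 155.45709703]]
[[178.57079872 224.32240912]]
```

View pics/w3.png

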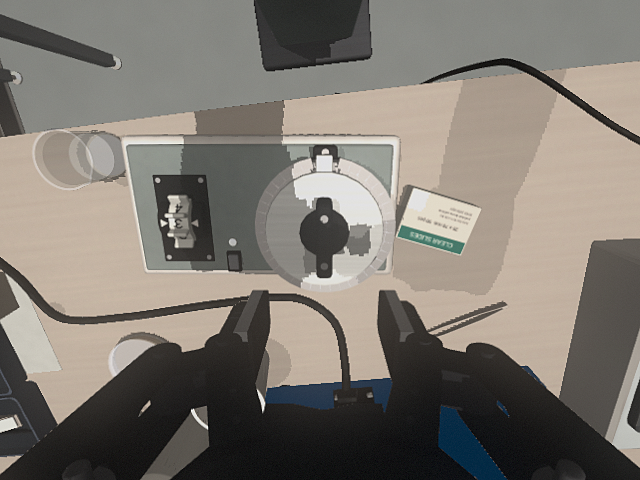

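The key sits in the notch at (324,160), and the lid's bar lies along mill x. Next I'll estimate where the fingertip is relative to the TCP at this opening, for pushing ribs with one finger.

```bash
python3 - <<'E'
from h import *
from scipy.spatial.transform import Rotation as R
p=np.load('pw3.npy',allow_pickle=True).item();s=read_state()
Rt=R.from_euler('xyz',s['ee_rot']).as_matrix()
for d in(0,.004,.008):
  for x in(-.011,.011):
    print(d,x,proj(p,[s['ee_pos']+Rt@[x,y,-d] for y in(-.0357,-.0257,.0257,.0357)]).round(0).tolist())
E
```

```text
0 -0.011 [[253.0, 320.0], [273.0, 320.0], [376.0, 320.0], [396.0, 320.0]]
0 0.011 [[250.0, 280.0], [271.0, 280.0], [378.0, 280.0], [399.0, 280.0]]
0.004 -0.011 [[252.0, 324.0], [272.0, 324.0], [377.0, 324.0], [398.0, 324.0]]
0.004 0.011 [[248.0, 283.0], [270.0, 283.0], [380.0, 283.0], [401.0, 283.0]]
0.008 -0.011 [[250.0, 329.0], [271.0, 329.0], [379.0, 329.0], [400.0, 329.0]]
0.008 0.011 [[247.0, 287.0], [268.0, 287.0], [381.0, 287.0], [403.0, 287.0]]
```

Emit:
{"method": "carry_out", "body": {
  "motion": [
    [[0,-11,0,0,0,-0.14],[0,-22,0,0,0,-0.28],[0,-34,0,0,0,-0.42],[0,-45,0,0,0,-0.56],[0,-57,0,0,0,-0.7],[0,-68,0,0,0,-0.84],[0,-80,-10,0,0,-0.98],[0,-91,-20,0,0,-1.12],[0,-103,-35,0,0,-1.26],[0,-115,-50,0,0,-1.4],[0,-127,-65,0,0,-1.54],[0,-135.4,-77,0,0,-1.571],[0,-135.4,-77,0,0,-1.571],[0,-135.4,-77,0,0,-1.571]]
  ]
}}

```text
time: 8.6
ee_pos: [0.4635, -0.1465, 0.1497]
ee_rot: [-3.14, -0.001, 1.462]
contact_force: [-0.1, 0.6, 0.3]
grip_width: 0.0512
gripper_force: 0.0
```

```bash
python3 - <<'E'
from m import *
s=read_state();print(s['ee_pos'],s['ee_rot'],s['joint_pos'],s['contact_force'],s['grip_width'])
im,p=grab('wrist','w4.png');np.save('pw4.npy',p,allow_pickle=True)
q=[.4534,-.0703,-.111]
print(proj(p,W(q,np.array([[8,-75,80],[8,-84,80],[8,-66,80],[-1.6,-75,86.5],[17.6,-75,86.5]])/1e3)).round(0))
E
```

```text
[ 0.46352801 -0.14649859  0.1497478 ] [-3.14014067e+00 -8.44710971e-04  1.46247345e+00] [-4.58288697e-01  2.86219981e-01 -4.76261699e-01  8.09968239e-01
  2.95672490e-04  1.22082965e+00] [-0.06090113  0.58698254  0.33606479] 0.05117900689450219
[[309. 253.]
 [310. 266.]
 [309. 241.]
 [295. 257.]
 [323. 257.]]
```

View pics/w4.png

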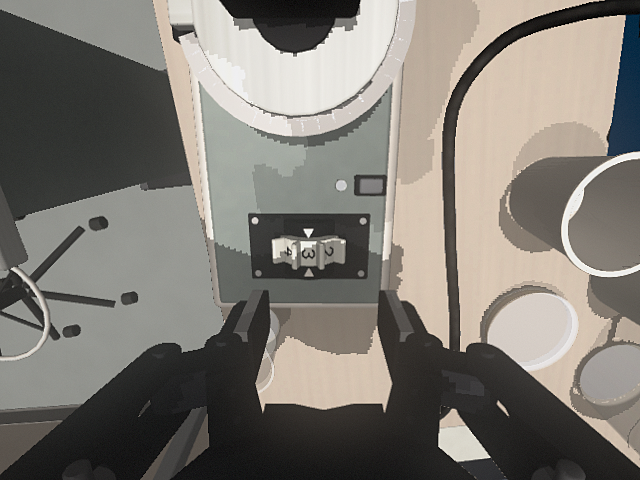

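The wheel is at (308,252), 3 on top, exactly as predicted. The beaker sits beside the mill, clear of the path. Lowering in front of the rib.

Emit:
{"method": "carry_out", "body": {
  "motion": [
    [[0,0,-30,0,0,0],[0,0,-55,0,0,0],[0,0,-68,0,0,0],[0,0,-74,0,0,0],[0,0,-74,0,0,0],[0,0,-74,0,0,0]]
  ]
}}

```text
time: 9.25
ee_pos: [0.4648, -0.147, 0.0772]
ee_rot: [3.14, 0.0, 1.462]
contact_force: [-0.7, -0.9, -0.5]
grip_width: 0.0513
gripper_force: 0.0
```

Emit:
{"method": "carry_out", "body": {
  "motion": [
    [[2,0,0,0,0,0],[4,0,0,0,0,0],[6,-1,0,0,0,0],[8,-1,0,0,0,0],[10,-1,0,0,0,0],[10,-1,0,0,0,0]]
  ]
}}

```text
time: 9.85
ee_pos: [0.4753, -0.1482, 0.0765]
ee_rot: [3.14, 0.0, 1.461]
contact_force: [0.3, -0.3, 1.1]
grip_width: 0.0514
gripper_force: 0.6
```

Emit:
{"method": "carry_out", "body": {
  "motion": [
    [[2,0,0,0,0,0],[4,0,0,0,0,0]]
  ]
}}

```text
time: 10.05
ee_pos: [0.4789, -0.1485, 0.0767]
ee_rot: [3.14, 0.001, 1.461]
contact_force: [-1.8, -1.0, 4.5]
grip_width: 0.0514
gripper_force: 1.9
```

Emit:
{"method": "carry_out", "body": {
  "motion": [
    [[2,0,0,0,0,0],[4,-1,0,0,0,0],[6,-1,0,0,0,0],[6,-1,0,0,0,0]]
  ]
}}

```text
time: 10.45
ee_pos: [0.4839, -0.149, 0.0766]
ee_rot: [-3.141, 0.0, 1.461]
contact_force: [-2.3, -1.3, 7.2]
grip_width: 0.0513
gripper_force: 3.9
```

```bash
python3 - <<'E'
from m import *
s=read_state();print(s['ee_pos'],s['contact_force'])
im,p=grab('wrist','w5.png')
q=[.4534,-.0703,-.111]
c=proj(p,W(q,np.array([[8,-75,80]])/1e3))[0];print(c)
x,y=c.astype(int)
cv2.imwrite('pics/c5.png',cv2.resize(im[max(0,y-70):y+70,x-90:x+90,::-1],None,fx=4,fy=4,interpolation=cv2.INTER_CUBIC))
E
```

```text
[ 0.48385718 -0.14900797  0.0765943 ] [-2.34544757 -1.33059932  7.17829605]
[259.76556507 305.9148595 ]
```

View pics/c5.png

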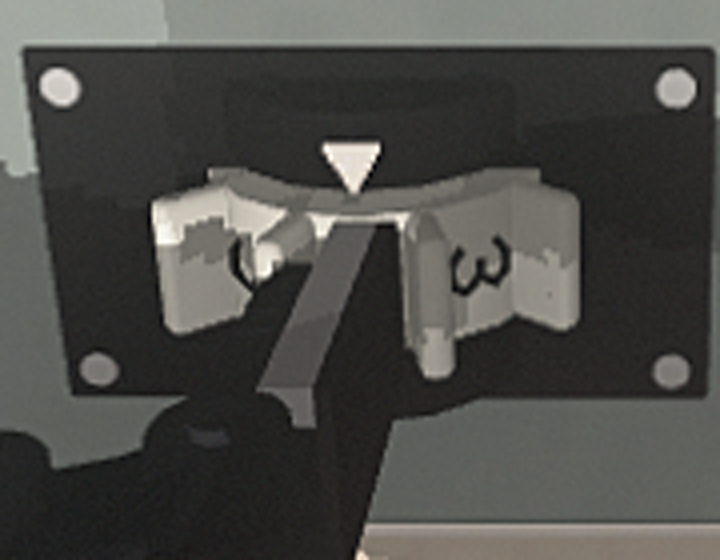

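One click is done: the 3 has moved behind the top and the finger sits in the next gap. I'll lift, go back, and repeat, 1 mm higher.

Emit:
{"method": "carry_out", "body": {
  "motion": [
    [[0,0,8,0,0,0],[0,0,18,0,0,0],[-7,1,18,0,0,0],[-14,2,18,0,0,0],[-20,2,18,0,0,0],[-20,2,18,0,0,0],[-20,2,8,0,0,0],[-20,2,1,0,0,0],[-20,2,1,0,0,0],[-17,2,1,0,0,0],[-14,2,1,0,0,0],[-11,1,1,0,0,0],[-8,1,1,0,0,0],[-6,1,1,0,0,0],[-4,0,1,0,0,0],[-2,0,1,0,0,0],[0,0,1,0,0,0],[0,0,1,0,0,0]]
  ]
}}

```text
time: 12.3
ee_pos: [0.4842, -0.1489, 0.0772]
ee_rot: [-3.142, 0.0, 1.461]
contact_force: [-0.5, -0.3, -0.4]
grip_width: 0.0512
gripper_force: 0.1
```

Emit:
{"method": "carry_out", "body": {
  "motion": [
    [[0,0,8,0,0,0],[0,0,18,0,0,0],[-7,1,18,0,0,0],[-14,2,18,0,0,0],[-20,2,18,0,0,0],[-20,2,18,0,0,0],[-20,2,8,0,0,0],[-20,2,0,0,0,0],[-20,2,0,0,0,0],[-17,2,0,0,0,0],[-14,2,0,0,0,0],[-11,1,0,0,0,0],[-8,1,0,0,0,0],[-6,1,0,0,0,0],[-4,0,0,0,0,0],[-2,0,0,0,0,0],[0,0,0,0,0,0],[0,0,0,0,0,0]]
  ]
}}

```text
time: 14.1
ee_pos: [0.4841, -0.149, 0.0773]
ee_rot: [-3.141, 0.0, 1.461]
contact_force: [0.3, -0.5, 0.6]
grip_width: 0.0513
gripper_force: 0.1
```

Emit:
{"method": "carry_out", "body": {
  "motion": [
    [[0,0,8,0,0,0],[0,0,20,0,0,0],[-10,20,50,0,0,0],[-20,30,80,0,0,0],[-20,50,110,0,0,0],[-20,60,140,0,0,0],[-20,60,140,0,0,0],[-20,60,140,0,0,0]]
  ]
}}

```text
time: 14.9
ee_pos: [0.4647, -0.089, 0.2188]
ee_rot: [3.138, 0.001, 1.461]
contact_force: [-0.2, 0.7, -1.3]
grip_width: 0.0514
gripper_force: 0.0
```

```bash
python3 - <<'E'
from m import *
s=read_state();print(s['ee_pos'],s['contact_force'])
im,p=grab('wrist','w6.png');im2,p2=grab('scene','s6.png')
q=[.4534,-.0703,-.111]
c=proj(p,W(q,np.array([[8,-75,80]])/1e3))[0];print(c)
x,y=c.astype(int)
a=cv2.resize(im[y-35:y+35,x-45:x+45,::-1],(396,308),interpolation=cv2.INTER_CUBIC)
w=cv2.resize(im[:,:,::-1],(396,290))
b=cv2.resize(im2[230:380,275:375,::-1],(400,598),interpolation=cv2.INTER_CUBIC)
cv2.imwrite('pics/c6.png',np.hstack([np.vstack([a,w]),b]))
pr=lambda z,dz:proj(p2,W(q,np.array([[4,60,z],[33,60,z],[-25,60,z]])/1e3))
for dz in(0,6):print(((pr(146+dz,0)-[275,230])*[4,598/150]+[396,0]).round(0).tolist())
E
```

```text
[ 0.46472645 -0.08896716  0.21877529] [-0.16179117  0.68743157 -1.30553063]
[318.02028159 285.60110686]
[[624.0, 119.0], [664.0, 92.0], [583.0, 148.0]]
[[624.0, 112.0], [664.0, 84.0], [583.0, 140.0]]
```

View pics/c6.png

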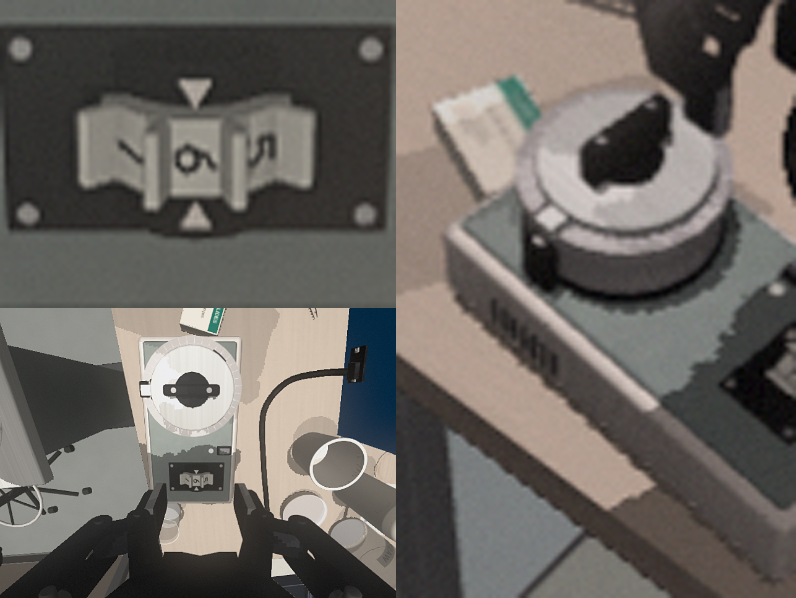

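The 6 is on top between the arrows, with 7 in front and 5 behind. The lid lies flat with its key in the notch, and the bystanders haven't been disturbed. Handing in.

```bash
python3 -c "
from rig import order
print(order.finish_job())"
```

```text
the job is handed in; nothing more can be done
None
```

The mill is ready and the job is handed in: the lid is seated with its key in the front notch, the thumbwheel shows 6 on top, and I saw nothing around the mill disturbed; the arm finished clear at about 15 s of the 51 s.

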